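Hold the indexing fixture's release lever open

TASK

Lift the brass bush out of the way of the release lever and lower it (do not drop it) upright into the blue tray. Then swing the spring-loaded lever by its black grip until its orange pointer stands in the middle of the green part of the scale, never pushing it well into the red, and finish while holding it there against its spring: do not let go. The lever must not be knocked against the bush, and the other loose things stay where they are.

Things in the scene. Friction and masses are not known exactly. Their poses are not given: they have to be found in the camera images.
- fixture: indexing fixture at a varying place and yaw. Origin on the bench under the lever's upright pivot; its x points away from the robot at yaw 0, y left. Grey base plate 8 mm thick, reaching 160 mm from the pivot to -x, 140 mm to -y; round hub (radius 38, top of lever boss 78 mm high); at +x an arc scale (70 to 100 mm from the pivot, 58 mm high): white, then green, then red
- lever (a joint): lever angle, rad: 0 at rest, grows counter-clockwise from above; in the fixture frame the grip is at (-150 cos q, -150 sin q) mm. The orange pointer opposite sweeps the scale: green 0.73 to 0.97 (middle 0.85), red beyond, stop at 1.25. A spring returns it to 0: about 4 N at the grip to start, 9 N in the green. Its level bar, 14 mm thick, runs 66 mm above the bench
- grip_mid (a point): point half-way up the black round upright grip at the lever's end, 24 mm diameter, clear from 78 to 140 mm above the bench, 150 mm from the pivot; this point is 110 mm above the bench and moves with the lever; its frame turns with the lever, z up
- brass_bush_mid (a point): point on the axis, half-way up (40 mm), of the loose brass flanged bush: 80 mm high, 48 mm diameter flange over the lowest 18 mm, 32 mm diameter above it, about 0.4 kg. It stands upright on the fixture's base plate (its underside 8 mm above the bench), in the lever's path
- blue_tray: blue open tray 120 x 120 mm outside, 30 mm high, walls and floor 4 mm, fixed to the bench, left or right of the fixture; origin under its centre
- grey_tray: grey tray of the same shape on the other side, with a steel bush in it, not to be used; origin under its centre
- steel_bush_mid (a point): point half-way up the bystander bush: same shape as the brass one but silver steel, standing in the grey tray
- wrench: steel wrench lying on the bench at the left; origin under its middle
- chuck_key: T-shaped dark steel chuck key lying on the bench at the left, 110 mm long; origin at the T end
- oil_bottle: yellow bottle with a red cap, 60 mm diameter, 160 mm high, standing at the right; origin under its centre
- v_block: steel V-block 60 x 70 x 45 mm at the right; origin under its centre
- insert_box: flat orange plastic box 70 x 50 x 22 mm at the right; origin under its centre
Not all that is in view belongs to the job. Of the things that look like the part that bears brass_bush_mid, the larger one is meant. Several things look just like the blue_tray: the one meant starts nearest to the robot's base.

How it is judged:
On the way, in this order (a step that is already met when the one before it is completed fails the run):
1. the brass bush stands upright in the blue tray, let go (horizontal distance between brass_bush_mid and blue_tray below 0.05 m and z of brass_bush_mid in the frame of blue_tray between 0.038 and 0.05 m and angle between brass_bush_mid's own z axis and vertical below 0.1 rad and contact force between the fingers and brass_bush below 0.2 N), for 0.3 s.
2. the lever is held with its pointer in the green (value of joint lever between 0.7 and 1 rad and contact force between the fingers and lever above 2 N), for 0.5 s.
At the end, for the whole second after the job is handed in: The lever stands still between 0.70 and 1.00 rad, held by the fingers with more than 2 N, and the brass bush stands at rest on the floor of the blue tray, upright within 0.1 rad and not touched by the fingers (all of step 1 and all of step 2 and velocity of joint lever between -0.1 and 0.1 rad/s and linear speed of brass_bush below 0.02 m/s); the arm keeps its last pose, push and grip.
It fails at once if the lever is knocked against the brass bush (contact force between lever and brass_bush above 3 N).
It fails at once if the lever is pushed well into the red (beyond 1.08 rad) (value of joint lever above 1.08 rad).
It fails at once if the brass bush is dropped (contact force between the fingers and brass_bush below 0.2 N and linear speed of brass_bush above 0.65 m/s).
It fails at once if another loose thing is moved more than 30 mm (distance of any of steel_bush_mid, wrench, chuck_key, oil_bottle, v_block, insert_box from where it was at the start of the episode above 0.03 m).
It also fails if it takes over 58 s, if anything falls off the work surface, if the arm or the gripper's body presses on something with over 40 N, if the wrist force passes 120 N, or if a joint passes its speed limit or range.

ROBOT

A 6-joint arm with a two-finger parallel gripper is mounted at the origin on the work surface. World frame = base frame: x ahead of the robot, y to its left, z up, the work surface at z = 0. Lengths are in m, angles in rad, forces in N, time in s.
With the tool pointing down it reaches from about 0.375 to 0.9 m from the base axis. Payload 3.1 kg.
Tool frame: the origin (TCP) lies at the very end of the fingers, on their centre line; the grasp point (between the pads) lies robot.grip_depth behind it (robot.grip_depth is the distance from the TCP to the grasp point, in m); x points along the fingers, y is the direction in which the jaws open and shut, and the axes are right-handed (so a half turn about x gives the same grasp; the last joint's range is limited). The gripper opens to 85 mm and grips with 20 to 120 N. Pads are 22 mm wide; open, the fingers measure 114 mm over their backs; the gripper's body (76 mm by 85 mm) begins 54 mm behind the grasp point. The pads swing forward as they close: fully open they stand 13 mm farther back than shut.
Start: joints at [1.008, 0.527, 1.433, -0, 1.181, -0.178], TCP at [0.235, 0.579, 0.231] pointing down, gripper open.
Joint ranges: [-3.08, 3.08], [-0.75, 2.2], [0.22, 2.44], [-1.43, 4.57], [0, 2.65], [-2.85, 2.85]. Speed limits (rad/s): [2.79, 2.79, 3.14, 3.14, 3.14, 3.14].

INTERFACE

Orientations are given as a 3x3 rotation matrix whose columns are the frame's x, y, z axes.
In Python, from cell import robot, monitor, cams gives the robot as it stands. Calls block until the motion is done:
- robot.reach(position, orientation): joint-space move of the TCP to a pose.
- robot.move_straight(position, velocity=0.15, orientation=None, f_stop=None): straight line of the TCP; orientation=None keeps the orientation; velocity is the mean speed in m/s. With f_stop (N) it stops when the force on the tool has changed by that much, and returns True; else False.
- robot.set_joints(angles): joint-space move.
- robot.gripper_open() and robot.gripper_close(squeeze=None): open the fingers fully, or close them until they stop; squeeze is the grip in N (None keeps the last).
- robot.pause(seconds).
- robot.solve_ik(position, orientation): joint angles nearest the present ones, or None.
- monitor.sense(): the state.
- cams.get_image(name): name is "side" or "top"; returns (picture, depth): 480x640x3 uint8, red, green, blue; 480x640 float32, m along the optical axis (not along the pixel's ray), 0 where there is no reading.
- cams.calibration(name): a dict with "camera_matrix" (3x3 intrinsics, pixels), "distortion" ([k1, k2, p1, p2, k3] as OpenCV has them; the pictures are not rectified), "R" (3x3) and "t" (3): a world point X has camera coordinates R X + t. Camera axes: x right, y down, z forward; pixel columns grow to the right and rows downward; lengths in m; the calibration is good to about 2 mm. A picture is of the moment at which its call begins. calibration takes no time and is no camera call.
A pose or a line that the arm cannot do raises robot.PlanningError and nothing moves.
- robot.hand_in(): hands the job in, once; it reports no verdict.
The state is a dict: "time_s": time; "joint_positions": joint angles; "qd": joint speeds; "tau": joint torques, N m; "position": TCP position; "tcp_rot": TCP orientation; "ft_force": force on the tool from outside, world axes, zero at the start; "wrist_torque": the same for the moment, N m; "grip_width": finger opening in m.
Only numpy, scipy, OpenCV 4.12 (cv2) and the standard library are available. Lean on these libraries where they do the work, as an engineer would, in place of code of your own. Each camera call takes 0.05 s, during which the arm holds its last target. There are 200 camera calls.

## Working session

There is one attempt and no reset: what is moved stays moved. The work goes in short steps, each a Python script; the robot and the scene stay as the last script left them, time stands still between calls to the robot, and variables do not carry over. Pictures are saved under pics/ and viewed, about 8 in all and at most 12, crops included, and the job is handed in when it is done.

```bash
mkdir -p pics; ls; python3 - <<'E'
from cell import robot, monitor, cams
import cv2,numpy as np
for n in("top","side"):
    im,d=cams.get_image(n); c=cams.calibration(n)
    cv2.imwrite(f"pics/{n}0.png",im[:,:,::-1]); np.save(f"pics/{n}0.npy",d)
    print(n,np.round(c["camera_matrix"],1).tolist(),c["distortion"],(-c["R"].T@c["t"]).round(3),c["R"].round(2).tolist())
s=monitor.sense();print(s["time_s"],s["tcp_rot"],s["grip_width"],robot.grip_depth)
E
```

```text
pics
top [[540.6, 0.0, 312.0], [0.0, 540.6, 242.0], [0.0, 0.0, 1.0]] [-0.09017745  0.          0.          0.          0.        ] [ 0.383 -0.006  1.497] [[-0.02, -1.0, -0.01], [-1.0, 0.02, -0.09], [0.09, 0.01, -1.0]]
side [[545.3, 0.0, 322.7], [0.0, 545.3, 240.9], [0.0, 0.0, 1.0]] [0.0520256 0.        0.        0.        0.       ] [-0.314 -0.76   0.972] [[0.69, -0.72, 0.02], [-0.43, -0.43, -0.79], [0.58, 0.54, -0.61]]
0.1 [[-1.10109509e-03  3.75360727e-01  9.26878154e-01]
 [-1.66561673e-03  9.26876742e-01 -3.75362133e-01]
 [-9.99998007e-01 -1.95713317e-03 -3.95372319e-04]] 0.08587482787407337 0.0187
```

View pics/top0.png

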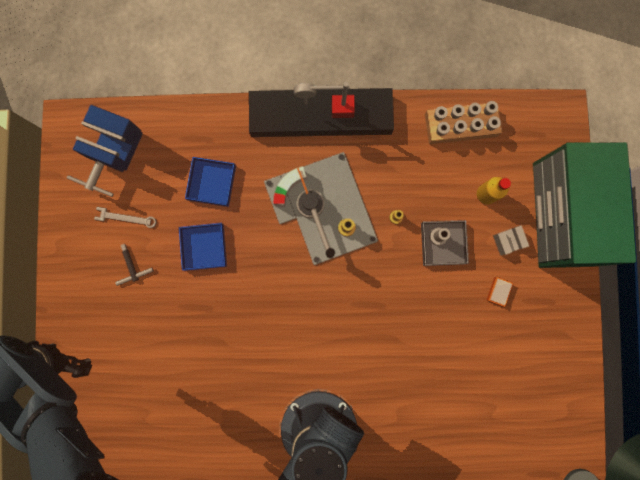

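View pics/side0.png

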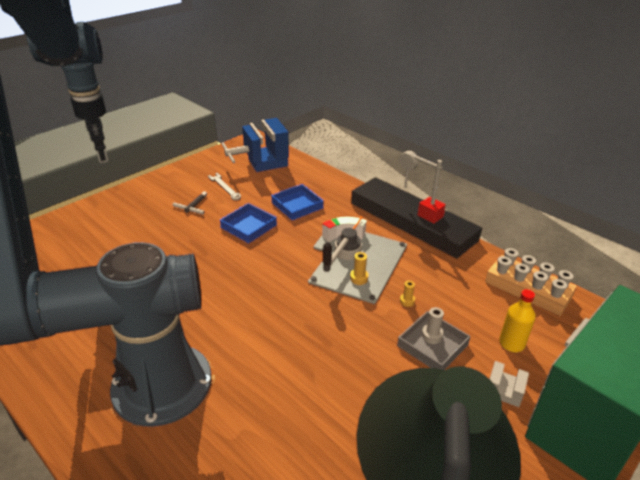

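The top view shows the lever hub at about (310,203) and the black grip at (331,253).
- **Brass bushes:** there is one at (347,227) on the base plate and one at (397,216) on the bench. The larger one, on the plate in the lever's path, is meant.
- **Blue trays:** there is one at (211,182) and one at (204,247). The base is at about (318,440), so (204,247) is nearer and is the one meant.

The grey tray at (445,243) holds the steel bush. Next I measure, with an enlarged crop to confirm.

```bash
cat > h.py <<'E'
from cell import robot, monitor, cams
import cv2, numpy as np
def cloud(n,d):
    c=cams.calibration(n); v,u=np.mgrid[0:480,0:640]
    p=cv2.undistortPoints(np.stack([u,v],-1).reshape(-1,1,2).astype(float),c["camera_matrix"],c["distortion"]).reshape(480,640,2)
    X=np.dstack([p,np.ones((480,640))])*d[...,None]
    return (X-c["t"])@c["R"]
def ray(n,uv,z):
    c=cams.calibration(n); p=cv2.undistortPoints(np.array([[uv]],float),c["camera_matrix"],c["distortion"])[0,0]
    o=-c["R"].T@c["t"]; r=c["R"].T@np.r_[p,1]; return o+r*(z-o[2])/r[2]
def down(yaw):  # tool x down, jaw axis y at angle yaw
    x=np.array([0,0,-1.]); y=np.array([np.cos(yaw),np.sin(yaw),0]); return np.c_[x,y,np.cross(x,y)]
E
python3 - <<'E'
from h import *
for n in("top","side"):
    im=cv2.imread(f"pics/{n}0.png"); d=np.load(f"pics/{n}0.npy"); P=cloud(n,d); h=cv2.cvtColor(im,cv2.COLOR_BGR2HSV)
    H,S,V=cv2.split(h); ok=d>0
    masks={"brass":(H>17)&(H<33)&(S>150)&(V>90),"blue":(H>105)&(H<130)&(S>150),"black":(V<60)&(P[...,2]>.06)&(P[...,2]<.16),
     "red":((H<6)|(H>174))&(S>150)&(V>100),"green":(H>40)&(H<85)&(S>90)}
    for k,m in masks.items():
        m=m&ok&(P[...,0]>.25)&(P[...,0]<.85)&(abs(P[...,1])<.45)
        N,L,st,ce=cv2.connectedComponentsWithStats(m.astype(np.uint8))
        for i in range(1,N):
            if st[i,4]<12: continue
            q=P[L==i]; zt=np.percentile(q[:,2],95); t=q[q[:,2]>zt-.008]
            x,y,w,hh,a=st[i]
            print(n,k,a,"bbox",(x,y,w,hh),ce[i].round(1),"zt %.3f"%zt,"topmid",((t.max(0)+t.min(0))/2).round(4),"mid",((q.max(0)+q.min(0))/2).round(3),"size",np.ptp(q,axis=0).round(3))
im=cv2.imread("pics/top0.png"); a=cv2.resize(im[140:280,170:410],None,fx=3.3,fy=3.3,interpolation=cv2.INTER_CUBIC)
cv2.imwrite("pics/crop1.png",a)
E
```

```text
top brass 108 bbox (np.int32(390), np.int32(210), np.int32(13), np.int32(14)) [395.7 215.9] zt 0.064 topmid [ 0.5755 -0.2221  0.0624] mid [ 0.578 -0.22   0.033] size [0.039 0.028 0.071]
top brass 157 bbox (np.int32(338), np.int32(219), np.int32(17), np.int32(17)) [345.3 226.5] zt 0.092 topmid [ 0.5499 -0.0847  0.0892] mid [ 0.548 -0.084  0.055] size [0.041 0.044 0.078]
top blue 1020 bbox (np.int32(197), np.int32(165), np.int32(36), np.int32(40)) [214.5 184.6] zt 0.010 topmid [0.6771 0.2788 0.0194] mid [0.677 0.28  0.015] size [0.116 0.103 0.044]
top blue 1062 bbox (np.int32(191), np.int32(227), np.int32(34), np.int32(42)) [207.1 249.4] zt 0.014 topmid [0.4996 0.2987 0.0229] mid [0.5   0.3   0.017] size [0.112 0.099 0.045]
top black 13 bbox (np.int32(476), np.int32(122), np.int32(4), np.int32(4)) [477.6 123.6] zt 0.078 topmid [ 0.82   -0.4451  0.0748] mid [ 0.82  -0.445  0.075] size [0.01  0.009 0.008]
top black 13 bbox (np.int32(459), np.int32(124), np.int32(4), np.int32(4)) [460.4 125.4] zt 0.079 topmid [ 0.8146 -0.3978  0.0775] mid [ 0.815 -0.398  0.077] size [0.009 0.008 0.005]
to
[... 1846 characters left out ...]
nt32(323), np.int32(244), np.int32(9), np.int32(25)) [326.9 254.9] zt 0.139 topmid [ 0.4689 -0.0448  0.1375] mid [ 0.469 -0.044  0.106] size [0.018 0.016 0.075]
side red 104 bbox (np.int32(418), np.int32(204), np.int32(18), np.int32(16)) [425.6 211.6] zt 0.093 topmid [ 0.8467 -0.0839  0.0913] mid [ 0.847 -0.085  0.075] size [0.007 0.059 0.044]
side red 54 bbox (np.int32(323), np.int32(221), np.int32(12), np.int32(7)) [328.6 223.9] zt 0.061 topmid [0.6232 0.0932 0.0572] mid [0.623 0.093 0.057] size [0.026 0.032 0.009]
side green 23 bbox (np.int32(333), np.int32(219), np.int32(6), np.int32(6)) [335.8 221.3] zt 0.061 topmid [0.6466 0.0877 0.0574] mid [0.647 0.088 0.057] size [0.02  0.028 0.007]
```

View pics/crop1.png

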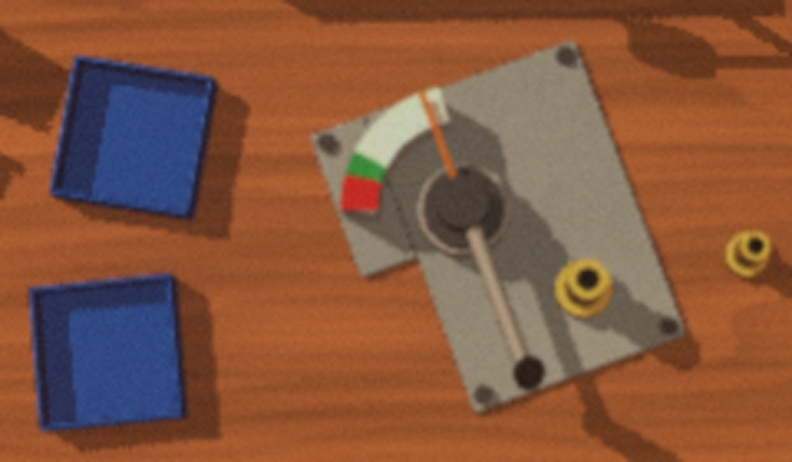

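The crop confirms the choice: the larger brass bush is on the plate at crop (583,285), next to the lever. The lower tray, at crop (107,353), is the nearer of the two. Heights check out: bush top at 0.089, grip top at 0.14 and tray rim at 0.03. Next I pick up the bush.

```bash
python3 - <<'E'
from h import *
hub=ray("top",(310,201.5),.078); g=ray("top",(330.3,252.7),.14); b=ray("top",(347.6,223.9),.088); t=ray("top",(202.6,247),.03)
d=g-hub; yaw=np.arctan2(-d[1],-d[0]); print("hub",hub,"grip",g,"r",np.hypot(*d[:2]),"yaw",yaw,"bush",b,"tray",t)
bx=np.r_[.5487,-.0865]
R=None
for k in(yaw,yaw-np.pi):
    q=robot.solve_ik(np.r_[bx,.25],down(k)); q2=robot.solve_ik(np.r_[t[:2],.25],down(k))
    print(k,q,q2)
    if q is not None and (R is None or abs(q[5])<best): R=down(k);best=abs(q[5])
robot.reach(np.r_[bx,.25],R)
print(robot.move_straight(np.r_[bx,.12],.15)); print(robot.move_straight(np.r_[bx,.051],.06,f_stop=8))
robot.gripper_close(40); s=monitor.sense(); print(s["time_s"],s["position"],s["grip_width"],s["ft_force"])
im,_=cams.get_image("side"); cv2.imwrite("pics/grasp.png",cv2.resize(im[180:340,260:460,::-1],None,fx=3,fy=3))
E
```

```text
hub [0.61312913 0.01288521 0.078     ] grip [ 0.47203409 -0.03680922  0.14      ] r 0.14959059033070585 yaw 0.3386381314770287 bush [ 0.55028989 -0.08485288  0.088     ] tray [0.50103985 0.30973951 0.03      ]
0.3386381314770287 [-3.57541429e-01  4.11632676e-01  1.58716319e+00 -4.44089210e-16
  1.14279679e+00 -6.96179561e-01] [ 3.64117117e-01  4.57945769e-01  1.50430031e+00 -4.44089210e-16
  1.17934657e+00  2.54789859e-02]
-2.8029545221127643 [-3.57541429e-01  4.11632676e-01  1.58716319e+00 -4.44089210e-16
  1.14279679e+00  2.44541309e+00] None
False
False
5.5667 [ 0.54916079 -0.08654762  0.05124421] 0.030367141219989707 [1.18223352 0.98380745 2.37305449]
```

View pics/grasp.png

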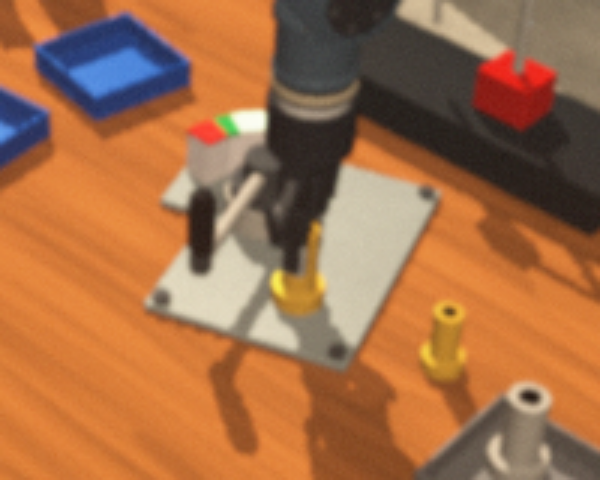

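The fingers hold the bush at a width of 0.030, close to its 32 mm. The picture shows the bush upright at (298,285), clear of the lever at (200,230). Now I lift it, carry it over and lower it.

```bash
python3 - <<'E'
from h import *
p=monitor.sense()["position"]; t=np.r_[.501,.308]
robot.move_straight(np.r_[p[:2],.25],.12); s=monitor.sense(); print(s["grip_width"],s["ft_force"])
robot.move_straight(np.r_[t,.25],.18); robot.move_straight(np.r_[t,.07],.12)
print(robot.move_straight(np.r_[t,.044],.02,f_stop=4)); s=monitor.sense(); print(s["time_s"],s["position"],s["ft_force"],s["grip_width"])
im,_=cams.get_image("side"); cv2.imwrite("pics/place.png",cv2.resize(im[140:300,160:360,::-1],None,fx=3,fy=3))
E
```

```text
0.030230217235873273 [-0.50233061 -0.41169079 -4.20212767]
True
12.4667 [0.50095683 0.30800689 0.04717272] [ 0.86873256 -0.30417684  6.1084226 ] 0.03026345460956465
```

View pics/place.png

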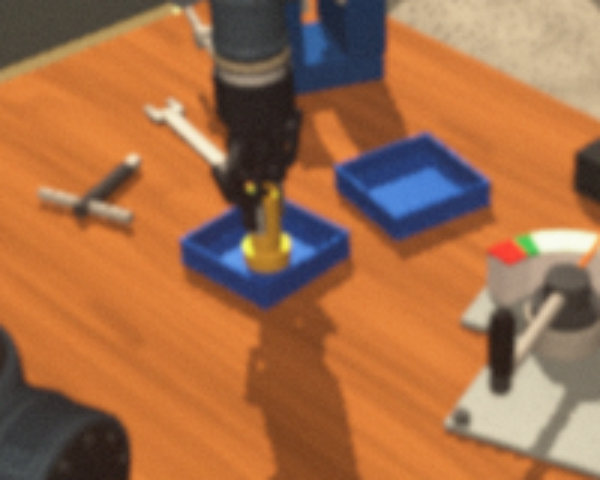

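The bush touched the tray floor at z=0.0472, as expected. In the picture it is upright at (266,240), inside the near blue tray. I release it, retreat, check it in the top view, and approach the lever grip.

```bash
python3 - <<'E'
from h import *
robot.gripper_open(); p=monitor.sense()["position"]; robot.move_straight(np.r_[p[:2],.16],.08); robot.move_straight(np.r_[p[:2],.25],.15)
g=np.r_[.473,-.037]; R=down(.3386-np.pi/2)
robot.reach(np.r_[g,.25],R); 
im,d=cams.get_image("side"); P=cloud("side",d); H,S,V=cv2.split(cv2.cvtColor(im,cv2.COLOR_RGB2HSV))
m=(H>17)&(H<33)&(S>150)&(V>90)&(P[...,1]>.2)&(P[...,1]<.4)&(P[...,0]<.7)&(d>0); q=P[m]; print("bush",m.sum(),q.max(0),q.min(0))
for z in(.09,.06,.03):
    k=q[abs(q[:,2]-z+.015)<.015]; print(z,k.mean(0) if len(k) else None)
a=im[140:340,160:430,::-1]
print(robot.move_straight(np.r_[g,.16],.12)); print(robot.move_straight(np.r_[g,.091],.06,f_stop=6))
robot.gripper_close(60); s=monitor.sense(); print(s["time_s"],s["position"],s["grip_width"],s["ft_force"])
im,_=cams.get_image("side"); cv2.imwrite("pics/lever.png",np.hstack([cv2.resize(x,None,fx=1.4,fy=1.4) for x in(a,im[140:340,160:430,::-1])]))
E
```

```text
bush 249 [0.5944422  0.39690499 0.08674015] [ 0.47639063  0.28086005 -0.00128649]
0.09 [0.49716292 0.30168949 0.0784587 ]
0.06 [0.49373486 0.29706251 0.04513465]
0.03 [0.49280955 0.29544157 0.02049485]
False
False
19.575 [ 0.47316233 -0.0373156   0.09129279] 0.023004310985373682 [-1.23752845 -1.94561881  3.4160255 ]
```

View pics/lever.png

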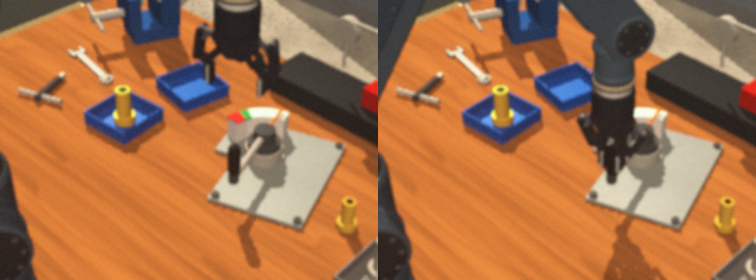

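The left panel shows the bush upright in the tray at (122,105). The right panel shows the gripper on the grip, width 0.023 against a 24 mm grip. I now swing along the arc, turning the tool with the lever and watching the force.

```bash
python3 - <<'E'
from h import *
s=monitor.sense(); g=s["position"]; y0=.3386; piv=g[:2]+.15*np.r_[np.cos(y0),np.sin(y0)]; print("piv",piv); f0=s["ft_force"]
for q in np.linspace(0,.85,13)[1:]:
    a=y0+q; u=np.r_[np.cos(a),np.sin(a)]
    robot.move_straight(np.r_[piv-.15*u,g[2]],.06,down(a-np.pi/2))
    s=monitor.sense(); f=s["ft_force"]-f0; v=piv-s["position"][:2]
    print("%.2f act %.3f rad %.1f tan %.1f z %.1f w %.4f"%(q,np.arctan2(v[1],v[0])-y0,f[:2]@u,f[:2]@np.r_[-u[1],u[0]],f[2],s["grip_width"]))
    if np.linalg.norm(f)>40: print("STOP",f);break
print(s["time_s"])
im,d=cams.get_image("top"); np.save("pics/top1.npy",d); cv2.imwrite("pics/top1.png",im[:,:,::-1]); cv2.imwrite("pics/topc.png",cv2.resize(im[150:270,180:380,::-1],None,fx=4,fy=4,interpolation=cv2.INTER_CUBIC))
E
```

```text
piv [0.61467615 0.01250259]
0.07 act 0.065 rad 2.7 tan 3.7 z -0.9 w 0.0225
0.14 act 0.136 rad 2.9 tan 4.6 z -0.6 w 0.0222
0.21 act 0.207 rad 3.3 tan 4.5 z -0.6 w 0.0226
0.28 act 0.278 rad 3.3 tan 4.8 z 0.7 w 0.0227
0.35 act 0.347 rad 3.2 tan 4.4 z 0.9 w 0.0226
0.42 act 0.417 rad 2.2 tan 4.4 z 0.8 w 0.0228
0.50 act 0.487 rad 2.0 tan 4.2 z 2.5 w 0.0227
0.57 act 0.557 rad 0.9 tan 4.4 z 2.5 w 0.0227
0.64 act 0.628 rad 1.1 tan 4.4 z 1.8 w 0.0227
0.71 act 0.699 rad 0.2 tan 4.4 z 2.0 w 0.0228
0.78 act 0.769 rad -0.8 tan 4.9 z 1.4 w 0.0226
0.85 act 0.840 rad -0.8 tan 4.4 z 2.8 w 0.0228
23.5333
```

View pics/topc.png

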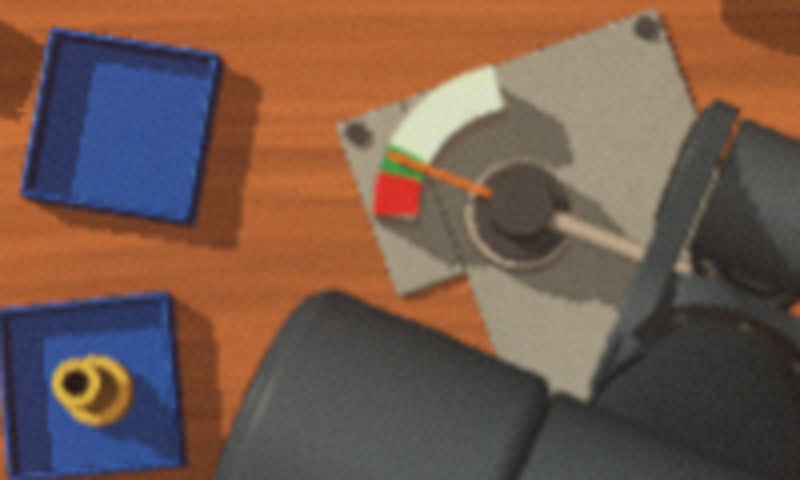

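The pointer lies on the green at crop (388,153)–(490,193), apparently nearer the white side. The bush is in the tray at (95,388). I compute the angle from the picture.

```bash
python3 - <<'E'
from h import *
W=lambda x,y,z: ray("top",(180+(x+.5)/4-.5,150+(y+.5)/4-.5),z)
piv=np.array([.6147,.0125]); ang=lambda p:np.arctan2(p[1]-piv[1],p[0]-piv[0])-.3386
a=W(388,153,.066);b=W(490,193,.066); d=a-b; print("pointer dir",np.arctan2(d[1],d[0])-.3386,"tip about pivot",ang(a),np.hypot(*(a[:2]-piv)),ang(b))
c=W(560,218,.066);e=W(690,268,.066); d=c-e; print("bar dir",np.arctan2(d[1],d[0])-.3386)
for n,x,y in(("wg out",389,147),("wg in",429,164),("gr out",378,175),("gr in",423,182),("white end out",490,68),("white end in",503,103),("red end out",376,214)):
    p=W(x,y,.058); print(n,ang(p),np.hypot(*(p[:2]-piv)))
s=monitor.sense(); print(s["time_s"],s["ft_force"],s["position"])
E
```

```text
pointer dir 0.8353328733743253 tip about pivot 0.8202394138664126 0.09772684068566265 0.7736862568491951
bar dir 0.8430531867612581
wg out 0.7683536573732466 0.1000043191835441
wg in 0.7522699621698778 0.07050863207069004
gr out 0.9730188971740905 0.10042034537465361
gr in 0.9363486225587505 0.06977277977151712
white end out -0.13271755102171617 0.09977288989438554
white end in -0.1768870725611209 0.07434102280378438
red end out 1.240609485525534 0.0986851394120372
23.5833 [-6.83332813 -1.27894562  6.88220865] [ 0.55711359 -0.12657239  0.09131065]
```

The pointer reads about 0.835. The measured green runs 0.76–0.955, with its middle at about 0.855. I nudge it slightly, hold it, check that it stands still, and hand in.

```bash
python3 - <<'E'
from h import *
piv=np.array([.6147,.0125]); a=.3386+.868; z=monitor.sense()["position"][2]
robot.move_straight(np.r_[piv-.15*np.r_[np.cos(a),np.sin(a)],z],.03,down(a-np.pi/2)); robot.pause(1.)
s=monitor.sense(); v=piv-s["position"][:2]; print(s["time_s"],np.arctan2(v[1],v[0])-.3386,s["grip_width"],s["ft_force"],abs(s["qd"]).max())
ims=[]
for n,r in(("top",(150,270,180,380)),("side",(160,280,190,390))):
    im,_=cams.get_image(n); ims.append(cv2.resize(im[r[0]:r[1],r[2]:r[3],::-1],None,fx=2.4,fy=2.4,interpolation=cv2.INTER_CUBIC))
cv2.imwrite("pics/final.png",np.vstack(ims))
E
```

```text
24.8333 0.8572542498714621 0.022727111362190675 [-7.1306247  -1.57311706  6.92084147] 0.0020848973290796264
```

View pics/final.png

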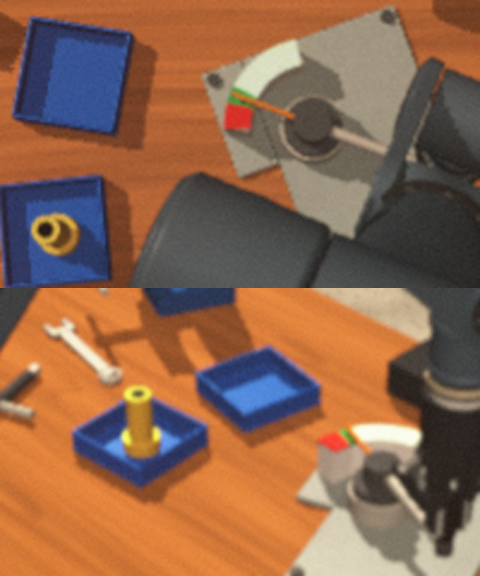

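The pointer stands in the middle of the green, with its tip at (233,96) in the upper view. The bush is upright in the near tray at (140,425) in the lower view, and the arm is still.

```bash
python3 -c "
from cell import robot
robot.hand_in()"
```

```text
the job is handed in; nothing more can be done
```

I moved the larger brass bush into the blue tray nearest the base. I then swung the lever into the green and handed in with the gripper still holding it. No verdict was reported.

**Bush:** it was lowered until it touched the tray floor at the expected height, then let go. The last picture shows it standing upright in the tray.

**Lever:** the tool position puts it at about 0.857 rad. The last angle measured from a picture, before a final nudge of about 0.017 rad, was 0.835–0.843 rad. The green measured 0.76–0.955 rad in the picture, against the stated 0.73–0.97. The arm was still and the grip width was steady at 22.7 mm.

**Disagreements:**
- **Push:** the sideways force at the grip read about 4.4 N during the swing, below the roughly 9 N stated for the green. I did not look into why. The fingers were set to squeeze with 60 N, but I could not read the contact force on the lever directly.
- **Tray centre:** two estimates of it differed by about 10 mm, well inside the 50 mm allowed.

I only saw part of the bench in the last pictures, so I did not measure whether every other loose thing stayed put. Nothing unexpected was touched on the way.

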